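Lock a board carrier in its inspection jig with a ball-lock pin

ROBOT

A 6-joint arm with a two-finger parallel gripper is mounted at the origin on the work surface. World frame = base frame: x ahead of the robot, y to its left, z up, the work surface at z = 0. Lengths are in m, angles in rad, forces in N, time in s.
With the tool pointing down it reaches from about 0.275 to 0.85 m from the base axis. Payload 19 kg.
Tool frame: the origin (TCP) lies between the finger pads; the fingertips stand 19 mm ahead of it and the grasp point (between the pads) is the TCP; z points along the fingers, y is the line along which they close (so a half turn about z gives the same grasp; the last joint's range is limited). The gripper opens to 85 mm and grips with 20 to 120 N. Pads are 22 mm wide; open, the fingers measure 114 mm over their backs; the gripper's body (76 mm by 85 mm) begins 54 mm behind the grasp point. The pads swing forward as they close: fully open they stand 13 mm farther back than shut.
Start: joints at [-1.403, 0.15, 1.437, -0, 1.554, -0.134], TCP at [0.171, -0.549, 0.25] pointing down, gripper open.
Joint ranges: [-2.8, 2.8], [-0.68, 2.1], [0.12, 2.68], [-1.39, 4.53], [0.16, 2.79], [-2.81, 2.81]. Speed limits (rad/s): [1.89, 1.89, 2.22, 3.01, 3.01, 3.01].

INTERFACE

Orientations are given as a 3x3 rotation matrix whose columns are the frame's x, y, z axes.
In Python, from rig import state, camera, calibration, finish_job, look_for, silhouettes gives the robot as it stands. The module is installed in compiled form; this text tells all that it offers.
- The arm moves only by the tool carry_out, never from a script. Its argument "moves" is a list of rows, each an object with "claw": the gripper's target within -1 to 1 (shut at 1, half-way at 0, fully open at -1); "translation": the shift along the tool's x, y, z each as a share of 12 cm, from -1 to 1, a list of three; "roll": the turn about the tool's z as a share of 0.08 rad, from -1 to 1. In form: [{"claw": claw, "translation": [dx, dy, dz], "roll": roll}, ...]. A call has exactly 10 rows; each row shifts and turns the commanded pose from where the row before left it, along the tool's axes as they then stand; what a row does not reach is not made up. A row lasts 1/12 s, in which the tool goes at most 41.7 mm and 7.16 degrees, less where a joint would pass 70% of its speed; a pose out of reach is approached as far as the arm can. A call with a number of a shift or a turn outside -1 to 1 is refused whole. A call with a gripper value outside its range is refused whole. The fingers move at their own pace and stop on an object; the grip force is fixed at half the most. Time passes only in rows, so rows that do not move let the fingers close, or fill a call up. It gives the time, the measured TCP pose, the force, the opening and the grip force at its end, in the units of the state.
- state(): the state, without advancing time (a new reading comes with each control period).
- camera(name): name is "side" or "top"; returns the picture (420x560x3 uint8, blue, green, red); there is no depth.
- calibration(name): a dict with "intrinsics" (3x3 intrinsics, pixels), "distortion" ([k1, k2, p1, p2, k3] as OpenCV has them; the pictures are not rectified), "rvec" (rotation vector, rad) and "tvec" (3), from world to camera coordinates, as OpenCV has them. Camera axes: x right, y down, z forward; pixel columns grow to the right and rows downward; lengths in m; the calibration is good to about 2 mm. A picture is of the moment at which its call begins. calibration takes no time and is no camera call.
- finish_job(): hands the job in; it is judged then, once.
Trained networks look in the newest picture that a camera, given by its name, has taken for a name from the list of things; names that differ only in an ending like _2 or _b are one class to them, and where a whole thing is asked for, a point or a joint stands for the part that bears it (a point fixed in the world has none). Each returns a list of dicts, best first, with "score" (0 to 1); they miss things now and then, are a little off and sometimes report something else, mostly with a low value. They report only what shows in the picture. A call takes as long as a camera call. They do not tell look-alikes from the thing itself.
- look_for(thing, camera): "at" ([row, column] in pixels, amid what is visible of it).
- silhouettes(thing, camera): "region" (420x560 bool, what is visible of it) and "at" ([row, column] in pixels, amid what is visible of it).
The state is a dict: "clock": time; "joint_pos": joint angles; "dq": joint speeds; "joint_torque": joint torques, N m; "eef_pos": TCP position; "tcp_rot": TCP orientation; "force": force on the tool from outside, world axes, zero at the start; "wrist_torque": the same for the moment, N m; "grip_width": finger opening in m; "gripper_force": force on a finger pad.
Only numpy, scipy, OpenCV 4.12 (cv2) and the standard library are available. Lean on these libraries where they do the work, as an engineer would, in place of code of your own. Each camera call takes 0.05 s, during which the arm holds its last target. There are 200 camera calls.

TASK

Slide the loaded board carrier gently home against its stop in the inspection jig. Then take the ball-lock pin from its V-block with its button held in, slide it through the clevis and the carrier's tongue until its collar is pressed firmly home, and let go so that the balls lock. Finish by pulling the pin outward from behind its handle disc, steadily with about 12 N, to prove that it holds; force nothing, drop nothing, and leave the other things on the bench where they are.

Things in the scene. Friction and masses are not known exactly. Their poses are not given: they have to be found in the camera images.
- jig: aluminium base plate 220 (x) x 170 (y) x 15 mm, fixed to the bench; origin at the centre of its underside, z up. The carrier slides along x between two low steel rails (tops z 36 mm) and goes home towards +x against a rubber-faced stop. On the -y side of the base stands the clevis, see bore
- bore (a point): bore mouth centre on the clevis's outer face, jig (40, -80, 65) mm, axes as jig. Two steel cheeks 40 mm wide in x, tops z 85 (plunger to 95), outer y -80 to -70, inner y -57 to -47, tongue between. 13.5 mm bores along y, open behind. A spring plunger in the outer cheek drags on the pin (3 to 11 N while sliding). The pin goes in towards +y; seated, its origin lies here, pin x along jig y
- bow (a point): middle of the top bar of the carrier's bow handle (bar 10 mm round, 50 mm long along jig y, at jig z 66 mm; a 10 mm round leg at each end stands on the carrier plate, top z 34 mm). The bar lies at jig x -30, y 25 mm when home, 15 mm in from the plate's near edge
- tongue_hole (a point): hole centre on the -y face of the carrier's tongue, a 10 mm thick upright aluminium plate (z 45 to 80) along x that runs in the clevis slot; 13.5 mm bore along y. With the carrier home it is in line with the clevis bores, 11.5 mm beyond bore
- carrier (a joint): how far the carrier stands out from home, m: 0 = home on its stop, grows towards the jig's -x, at most 0.075. It moves stiffly (about 2.5 N of friction) and stays where it is left. Loaded with a circuit board
- rest: steel V-block pin rest fixed to the bench: 75 x 56 mm foot and two V-blocks, groove along the rest's x, tops 44 mm high. Origin at the centre of the underside; the pin's axis lies 45 mm above it
- pin: ball-lock pin, about 0.19 kg. Origin on its axis in the collar's seating face, x to the nose (roll about x is arbitrary). Along x, mm: shank 12 round from 0 to nose end 46 (last 7 taper to 6 round); two opposed balls at 34.5 to 39.5; collar 20 round, -4 to 0; neck 12 round, -32 to -4; black handle disc 50 round, -42 to -32; button beyond. Clevis with tongue is 33 thick: seated, the balls clear it by 1.5
- handle (a point): middle of the pin's handle disc, pin x -37 mm; axes as the pin's. Take the pin from above by squeezing along its axis, one finger on the button, the other on the back of the disc, fingertips 1 to 3 mm above the neck (7 to 9 mm above the axis); 20 N keeps the button in. Once locked, the pin can be pulled by one finger on the back of the disc
- button (a joint): how far the mushroom button on the disc's outer face is pressed, m: 0 = free, balls out (17 mm over both, they do not enter a bore); 0.005 = fully in, balls flush. 36 mm round; its face is at pin x -50 mm free, -45 in. Spring 5.4 N free, 9.9 N in. Let go with the balls still inside a bore, it stays about 0.002 or more in
- collar: the pin's collar, 20 mm round, 4 mm thick, fixed to the pin; origin and axes as the pin's, in its seating face, which comes to rest flat on the outer cheek
- ball_a: one of the two locking balls, on the pin's +y side (origin and axes as the pin's, shifted along pin y by its travel of 2.6 mm)
- ball_b: the other locking ball, on the pin's -y side (origin as ball_a, travel along pin +y)
- cleaner: clear plastic bottle, 48 mm round, 110 mm high, bystander; origin at the centre of its underside
- loupe: black eye loupe, 42 mm round, 40 mm high, bystander; origin at the centre of its underside
- driver: screwdriver 170 mm long lying flat, bystander; origin in its middle, underside
There are look-alikes about, which are no part of the job. What is shaped like the pin but green, purple or yellow is not meant.

How it is judged:
On the way, in this order (a step that is already met when the one before it is completed fails the run):
1. the carrier is home (within 2 mm) (value of joint carrier below 0.002 m), for 0.2 s.
2. the pin is through with its button held in and its collar pressed firmly onto the clevis (3 N or more) (contact force between collar and jig above 3 N and y of pin in the frame of bore above -0.002 m and value of joint button above 0.003 m), for 0.05 s.
3. the pin is through clevis and tongue with its collar seated, let go, and its button is back out (balls locked) (y of pin in the frame of bore between -0.003 and 0.0015 m and x of pin in the frame of bore between -0.0025 and 0.0025 m and z of pin in the frame of bore between -0.0025 and 0.0025 m and angle between the x axis of pin and the y axis of jig, either way round below 0.09 rad and value of joint button below 0.001 m and value of joint carrier below 0.002 m and contact force between the fingers and pin below 0.1 N), for 0.1 s.
4. the locked pin is pulled outward with at least 7 N, its button free, so that the balls bear on the inner cheek and hold it (y of pin in the frame of bore between -0.003 and 0.0015 m and x of pin in the frame of bore between -0.0025 and 0.0025 m and z of pin in the frame of bore between -0.0025 and 0.0025 m and angle between the x axis of pin and the y axis of jig, either way round below 0.09 rad and value of joint button below 0.001 m and value of joint carrier below 0.002 m and contact force between the fingers and pin above 7 N and contact force between any of ball_a, ball_b and jig above 1.5 N), for 0.2 s.
At the end, for the whole second after the job is handed in: the carrier is within 2 mm of home; the pin lies through both cheeks and the tongue, at rest, its collar within 3 mm of the outer cheek, within 2.5 mm of the bore's axis and 0.09 rad of its direction; its button is out (less than 1 mm pressed), so the balls lock it (y of pin in the frame of bore between -0.003 and 0.0015 m and x of pin in the frame of bore between -0.0025 and 0.0025 m and z of pin in the frame of bore between -0.0025 and 0.0025 m and angle between the x axis of pin and the y axis of jig, either way round below 0.09 rad and value of joint button below 0.001 m and value of joint carrier below 0.002 m and linear speed of pin below 0.02 m/s); the robot touches nothing.
It fails at once if the pin is forced: its collar presses on the clevis with more than 25 N, or the contact forces between pin and jig add up to more than 60 N (contact force between collar and jig above 25 N or contact force between pin and jig above 60 N).
It fails at once if the locked pin is pulled so hard that a ball bears on the jig with more than 25 N (contact force between any of ball_a, ball_b and jig above 25 N).
It fails at once if the fingers press the jig or its carrier with more than 35 N (contact force between the fingers and jig above 35 N).
It fails at once if the pin is dropped onto the bench (height (world z) of pin below 0.034 m).
It fails at once if a bystander is moved by more than 20 mm (distance of any of cleaner, loupe, driver from where it was at the start of the episode above 0.02 m).
It also fails if it takes over 72 s, if anything falls off the work surface, if the arm or the gripper's body presses on something with over 40 N, if the wrist force passes 120 N, or if a joint passes its speed limit or range.

## Working session

There is one attempt and no reset: what is moved stays moved. The work goes in short steps, Python scripts to look and compute and a tool call to move; the robot and the scene stay as the last step left them, time stands still between calls to the robot, and variables do not carry over. Pictures are saved under pics/ and viewed, at most 10 in all, crops included, and the job is handed in when it is done.

Besides the shell and the picture viewer there is one more tool, called by a JSON object that holds its "name" and its "arguments". carry_out: Moves the arm, as the interface text tells. Its arguments: {"type":"object","properties":{"moves":{"type":"array"}},"required":["moves"]}

```bash
mkdir -p pics; cat > h.py <<'E'
import numpy as np, cv2
from rig import state, camera, calibration, finish_job, look_for, silhouettes
def ray(cam,rc):
    c=calibration(cam);K=np.array(c['intrinsics'],float);D=np.array(c['distortion'],float)
    R=cv2.Rodrigues(np.array(c['rvec'],float))[0];t=np.array(c['tvec'],float).ravel()
    p=cv2.undistortPoints(np.array([[[rc[1],rc[0]]]],float),K,D)[0,0]
    return -R.T@t, R.T@np.array([p[0],p[1],1.])
def atz(cam,rc,z):
    o,d=ray(cam,rc); return o+d*(z-o[2])/d[2]
def proj(cam,P):
    c=calibration(cam)
    q=cv2.projectPoints(np.array(P,float).reshape(-1,3),np.array(c['rvec'],float),np.array(c['tvec'],float),np.array(c['intrinsics'],float),np.array(c['distortion'],float))[0].reshape(-1,2)
    return q[:,::-1]
E
python3 - <<'E'
from h import *
for n in('top','side'):
    im=camera(n);cv2.imwrite(f'pics/{n}0.png',im)
    o,d=ray(n,(210,280));print(n,o,d)
    for t in('pin','jig','bow','rest','carrier','collar','handle','tongue_hole','button','bore'):
        try:print(t,[(round(r['score'],2),np.round(r['at']).tolist()) for r in look_for(t,n)][:4])
        except Exception as e:print(t,e)
s=state();print(s)
E
```

```text
top [ 0.43693302 -0.04712991  1.12955426] [ 0.06103327  0.01342437 -0.99819045]
pin [(0.87, [182.0, 323.0]), (0.82, [273.0, 370.0]), (0.77, [220.0, 372.0]), (0.53, [179.0, 392.0])]
jig [(0.68, [224.0, 356.0]), (0.65, [186.0, 211.0])]
bow [(0.76, [192.0, 204.0])]
rest [(0.78, [219.0, 355.0])]
carrier [(0.83, [196.0, 202.0])]
collar [(0.53, [194.0, 202.0])]
handle [(0.78, [223.0, 374.0]), (0.65, [276.0, 371.0]), (0.59, [176.0, 391.0]), (0.52, [182.0, 322.0])]
tongue_hole [(0.75, [195.0, 203.0])]
button [(0.51, [188.0, 316.0]), (0.48, [173.0, 389.0]), (0.47, [280.0, 365.0]), (0.27, [188.0, 209.0])]
bore [(0.97, [186.0, 212.0])]
side [0.16419885 0.83127418 0.71544407] [ 0.30165913 -0.78898159 -0.53551788]
pin [(0.66, [221.0, 265.0]), (0.55, [188.0, 282.0]), (0.44, [196.0, 311.0])]
jig [(0.81, [285.0, 228.0])]
bow [(0.62, [278.0, 240.0])]
rest [(0.9, [210.0, 310.0])]
carrier [(0.72, [282.0, 236.0])]
collar [(0.36, [288.0, 230.0]), (0.31, [283.0, 237.0])]
handle [(0.61, [196.0, 310.0]), (0.57, [206.0, 347.0]), (0.55, [214.0, 266.0]), (0.46, [188.0, 283.0])]
tongue_hole [(0.67, [281.0, 238.
[... 178 characters left out ...]
01962e-01]), 'dq': array([ 1.82880409e-03, -2.02618389e-04,  1.36504401e-03, -1.15856381e-03,
       -4.79017636e-04,  2.25687253e-05]), 'joint_torque': array([-2.09328515e-03, -7.12818575e+01, -5.71055460e+01, -2.16919630e-04,
        1.76892994e-03,  9.75964525e-06]), 'eef_pos': array([ 0.1708715 , -0.54899147,  0.2502652 ]), 'tcp_rot': array([[ 9.54810110e-01,  2.97216508e-01, -2.68267557e-05],
       [ 2.97216510e-01, -9.54810104e-01,  1.05026920e-04],
       [ 5.60127698e-06, -1.08254120e-04, -9.99999994e-01]]), 'force': array([-0.72291769, -0.11003421, -0.31438439]), 'wrist_torque': array([-0.02911107,  0.00770905,  0.06871594]), 'gripper_force': 0.0, 'grip_width': 0.08531435169077169}
```

```bash
python3 -c "
import cv2
a=cv2.imread('pics/top0.png')
cv2.imwrite('pics/topz.png',cv2.resize(a[100:325,130:430],None,fx=2.66,fy=2.66,interpolation=2))
a=cv2.imread('pics/side0.png')
cv2.imwrite('pics/sidez.png',cv2.resize(a[150:360,130:410],None,fx=2.8,fy=2.8,interpolation=2))"
```

```text
(no output)
```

View pics/topz.png

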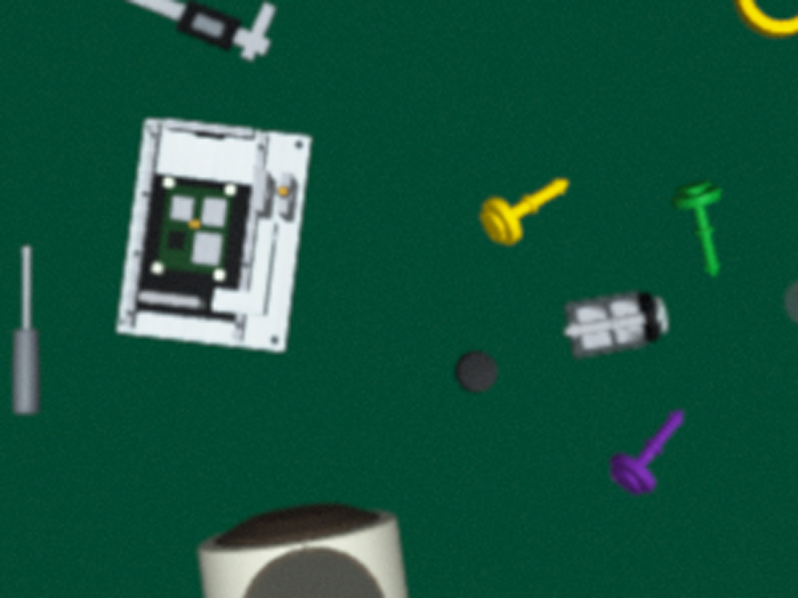

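View pics/sidez.png

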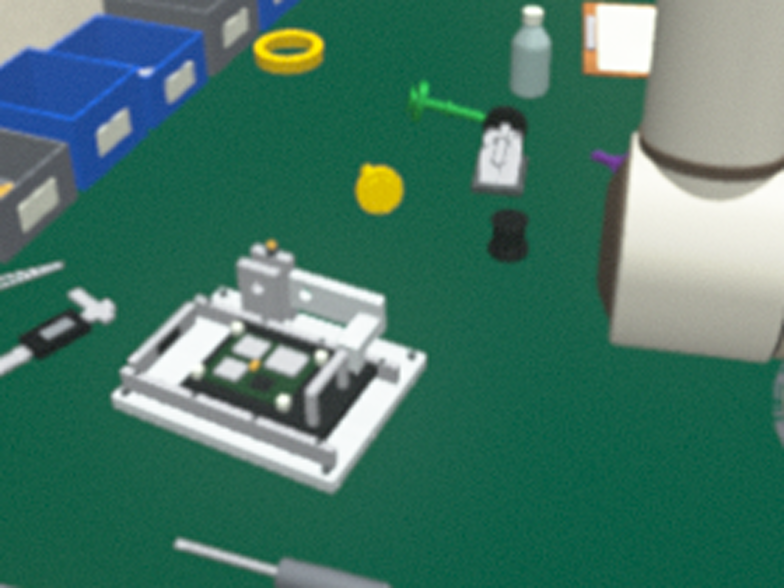

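The top view has jig x pointing up (+x world), with the clevis on the right at about (280,195) in the crop. The real pin lies in the rest at (615,322), nose to the left (+y), black disc at (655,315). The carrier is out towards the robot with its bow bar at (170,298). Next I fit the poses.

```bash
cat > fit.py <<'E'
from h import *
from scipy.optimize import minimize
def box(x0,x1,y0,y1,z0,z1): return np.array([[x,y,z] for x in(x0,x1) for y in(y0,y1) for z in(z0,z1)])/1000.
def cyl(x0,x1,r,z): 
    a=np.linspace(0,2*np.pi,24); return np.array([[x,r*np.cos(t),z+r*np.sin(t)] for x in(x0,x1) for t in a])/1000.
S=8
def render(cam,parts,x,y,th,win):
    r0,r1,c0,c1=win; m=np.zeros(((r1-r0)*S,(c1-c0)*S),np.uint8)
    R=np.array([[np.cos(th),-np.sin(th),0],[np.sin(th),np.cos(th),0],[0,0,1]])
    for P in parts:
        q=proj(cam,P@R.T+[x,y,0])[:,::-1]-[c0-.5,r0-.5]
        h=cv2.convexHull((q*S).astype(np.float32)).round().astype(np.int32)
        cv2.fillConvexPoly(m,h,255)
    return cv2.resize(m,(c1-c0,r1-r0),interpolation=cv2.INTER_AREA)/255.
def soft(im,win):
    r0,r1,c0,c1=win; a=im[r0:r1,c0:c1].astype(float)
    bg=np.array([60,75,0.])  # overwritten
    bg=np.median(im[r0-15:r0-2,c0:c1].reshape(-1,3),0).astype(float)
    d=a[...,2]-bg[2]   # red channel: bench red ~0
    return d
E
python3 - <<'E'
from fit import *
im=cv2.imread('pics/top0.png'); s=cv2.imread('pics/side0.png')
cor=[(118/2.66+100,148/2.66+130),(135/2.66+100,310/2.66+130),(352/2.66+100,285/2.66+130),(331/2.66+100,117/2.66+130)]
W=[atz('top',c,.015) for c in cor];print(np.round(W,4))
c=np.mean(W,0);e=(W[0]+W[1]-W[2]-W[3]);th=np.arctan2(e[1],e[0]);print(c,th,np.linalg.norm(e)/2)
jig=[box(-110,110,-85,85,0,15)]
sidejig=jig+[box(20,60,-80,-47,15,85)]
def mask(im):
    a=im.astype(int); g=(a[...,1]-a[...,2]); return np.clip((45-g)/30.,0,1)
print(im[110,250],im[160,170], s[300,150])
def go(cams,parts,p0,wins):
    ms=[mask({'top':im,'side':s}[k])[w[0]:w[1],w[2]:w[3]] for k,w in zip(cams,wins)]
    f=lambda p:sum(np.sum((render(k,pt,p[0],p[1],p[2],w)-m)**2) for k,pt,w,m in zip(cams,parts,wins,ms))
    S0=np.array([p0]+[[p0[i]+(d if i==j else 0) for i in range(3)] for j,d in enumerate((.006,.006,.05))])
    r=minimize(f,p0,method='Nelder-Mead',options=dict(initial_simplex=S0,xatol=1e-5,fatol=.01));return r.x,r.fun,f(p0)
p0=[c[0],c[1],th]
wt=(135,240,168,255)
print('jig top',go(['top'],[jig],p0,[wt]))
ps=go(['side'],[sidejig],p0,[(230,328,165,285)]);print('jig side',ps)
# rest
A=atz('top',(330/2.66+100,567/2.66+130),.045);B=atz('top',(316/2.66+100,652/2.66+130),.05)
print('nose,disc',A,B)
E
```

```text
[[0.6772 0.2299 0.015 ]
 [0.6634 0.063  0.015 ]
 [0.4423 0.0806 0.015 ]
 [0.4586 0.2514 0.015 ]]
[0.56036426 0.15620628 0.015     ] -0.08880201685719391 0.22074492743674906
[53 76  5] [46 70  0] [70 96 19]
jig top (array([ 0.56145015,  0.1586652 , -0.09054294]), np.float64(185.25338715878507), np.float64(268.1022606689735))
jig side (array([ 0.56225836,  0.15864508, -0.09317944]), np.float64(746.6058285274894), np.float64(841.0423836985774))
nose,disc [ 0.47098031 -0.19788761  0.045     ] [ 0.48662639 -0.28029801  0.05      ]
```

```bash
cat >> h.py <<'E'
J=dict(o=np.array([.5617,.1587]),th=-.0915)
def j2w(p,J=J):
    c,s=np.cos(J['th']),np.sin(J['th']);return np.array([J['o'][0]+c*p[0]-s*p[1],J['o'][1]+s*p[0]+c*p[1],p[2]])
def w2j(p,J=J):
    c,s=np.cos(J['th']),np.sin(J['th']);d=np.array(p[:2])-J['o'];return np.array([c*d[0]+s*d[1],-s*d[0]+c*d[1],p[2]])
def plan(target,head=None):
    s=state();R=s['tcp_rot'];h=np.arctan2(R[1,0],R[0,0])
    out=dict(t=s['clock'],pos=np.round(s['eef_pos'],4).tolist(),head=round(h,4),F=np.round(s['force'],1).tolist(),w=round(s['grip_width'],4),g=round(s['gripper_force'],1))
    if head is not None: out['roll_units']=round(-(head-h)/.08,3)
    hh=h if head is None else head
    X=np.array([np.cos(hh),np.sin(hh),0]);Y=np.array([np.sin(hh),-np.cos(hh),0]);Z=np.array([0,0,-1.])
    d=np.array(target)-s['eef_pos'];u=np.array([d@X,d@Y,d@Z])/.12
    out['units']=np.round(u,3).tolist();out['rows']=round(np.linalg.norm(u)/.34,1);print(out)
E
python3 - <<'E'
from fit import *
im=cv2.imread('pics/top0.png'); s=cv2.imread('pics/side0.png')
for rc in [(298/2.66+100,137/2.66+130),(302/2.66+100,202/2.66+130)]: print('bow end jig',w2j(atz('top',rc,.069)))
for rc in [(350/2.8+150,385/2.8+130)]: pass
# pin/rest fit
def mask(im):
    a=im.astype(int); g=(a[...,1]-a[...,2]); return np.clip((45-g)/30.,0,1)
wt=(200,242,335,390)
m=mask(im)[wt[0]:wt[1],wt[2]:wt[3]]
def parts(o): return [box(-37.5,37.5,-28,28,0,8)]+[p+[o,0,0] for p in (cyl(0,46,6,45),cyl(-32,0,6,45),cyl(-42,-32,25,45),cyl(-50,-42,18,45))]
f=lambda p:np.sum((render('top',parts(p[3]),p[0],p[1],p[2],wt)-m)**2)
th=1.759
best=None
for o in (-.01,0,.01):
    c=np.array([.4866,-.2803])+ (.037-o)*np.array([np.cos(th),np.sin(th)])
    p0=np.array([c[0],c[1],th,o])
    S0=np.array([p0]+[p0+np.eye(4)[i]*d for i,d in enumerate((.006,.006,.05,.008))])
    r=minimize(f,p0,method='Nelder-Mead',options=dict(initial_simplex=S0,xatol=1e-5,fatol=.01))
    d=np.array([np.cos(r.x[2]),np.sin(r.x[2])]);print(r.x,r.fun,'disc',r.x[:2]+(r.x[3]-.037)*d)
plan(j2w([-.14,.025,.2]),-.0915)
E
```

```text
bow end jig [-0.0771358  0.0533928  0.069    ]
bow end jig [-0.07348869 -0.00956857  0.069     ]
[ 0.48022029 -0.24183308  1.76771439  0.00240182] 8.693621683967704 disc [ 0.48698935 -0.27576262]
[ 0.48020753 -0.24185041  1.76854085  0.00237368] 8.685132641291812 disc [ 0.48701016 -0.27580195]
[ 0.48020041 -0.24204417  1.7605143   0.00258425] 9.012745098039217 disc [ 0.4866906  -0.27584241]
{'t': 1.1, 'pos': [0.1709, -0.549, 0.2503], 'head': np.float64(0.3018), 'F': [-0.7, -0.1, -0.3], 'w': 0.0853, 'g': 0.0, 'roll_units': np.float64(4.916), 'units': [1.538, -6.379, 0.419], 'rows': np.float64(19.3)}
```

{"name": "carry_out", "arguments": {"moves": [{"claw": 1,"translation": [0,0,0],"roll": 0.983},{"claw": 1,"translation": [0,0,0],"roll": 0.983},{"claw": 1,"translation": [0,0,0],"roll": 0.983},{"claw": 1,"translation": [0,0,0],"roll": 0.983},{"claw": 1,"translation": [0,0,0],"roll": 0.983},{"claw": 1,"translation": [0.087,-0.319,0],"roll": 0},{"claw": 1,"translation": [0.087,-0.319,0],"roll": 0},{"claw": 1,"translation": [0.087,-0.319,0],"roll": 0},{"claw": 1,"translation": [0.087,-0.319,0],"roll": 0},{"claw": 1,"translation": [0.087,-0.319,0],"roll": 0}]}}

```text
clock: 1.93
eef_pos: [0.2405, -0.3614, 0.2502]
tcp_rot: [[0.996, -0.092, 0.0], [-0.092, -0.996, 0.0], [0.0, -0.0, -1.0]]
force: [1.0, 0.6, 0.8]
grip_width: 0.0003
gripper_force: 0.0
```

{"name": "carry_out", "arguments": {"moves": [{"claw": 1,"translation": [0.087,-0.319,0],"roll": 0},{"claw": 1,"translation": [0.087,-0.319,0],"roll": 0},{"claw": 1,"translation": [0.087,-0.319,0],"roll": 0},{"claw": 1,"translation": [0.087,-0.319,0],"roll": 0},{"claw": 1,"translation": [0.087,-0.319,0],"roll": 0},{"claw": 1,"translation": [0.087,-0.319,0],"roll": 0},{"claw": 1,"translation": [0.087,-0.319,0],"roll": 0},{"claw": 1,"translation": [0.087,-0.319,0],"roll": 0},{"claw": 1,"translation": [0.087,-0.319,0],"roll": 0},{"claw": 1,"translation": [0.087,-0.319,0],"roll": 0}]}}

```text
clock: 2.77
eef_pos: [0.3785, 0.0078, 0.2507]
tcp_rot: [[0.996, -0.091, 0.001], [-0.091, -0.996, -0.0], [0.001, 0.0, -1.0]]
force: [0.9, -0.2, -0.5]
grip_width: -0.0001
gripper_force: 0.0
```

```bash
python3 - <<'E'
from h import *
plan(j2w([-.115,.025,.074]),-.0915)
E
```

```text
{'t': 2.7667, 'pos': [0.3785, 0.0078, 0.2507], 'head': np.float64(-0.0915), 'F': [0.9, -0.2, -0.5], 'w': -0.0001, 'g': 0.0, 'roll_units': np.float64(0.001), 'units': [0.447, -1.6, 1.473], 'rows': np.float64(6.5)}
```

{"name": "carry_out", "arguments": {"moves": [{"claw": 1,"translation": [0.08,-0.32,0],"roll": 0},{"claw": 1,"translation": [0.08,-0.32,0],"roll": 0},{"claw": 1,"translation": [0.08,-0.32,0],"roll": 0},{"claw": 1,"translation": [0.08,-0.32,0],"roll": 0},{"claw": 1,"translation": [0.08,-0.32,0],"roll": 0},{"claw": 1,"translation": [0.047,0,0.3],"roll": 0},{"claw": 1,"translation": [0,0,0.3],"roll": 0},{"claw": 1,"translation": [0,0,0.3],"roll": 0},{"claw": 1,"translation": [0,0,0.3],"roll": 0},{"claw": 1,"translation": [0,0,0.273],"roll": 0}]}}

```text
clock: 3.6
eef_pos: [0.4488, 0.1922, 0.0717]
tcp_rot: [[0.996, -0.091, -0.0], [-0.091, -0.996, 0.0], [-0.0, -0.0, -1.0]]
force: [0.2, 0.1, 0.5]
grip_width: 0.0002
gripper_force: 0.0
```

```bash
python3 - <<'E'
from h import *
plan(j2w([-.046,.025,.074]),-.0915)
a=camera('top')[140:250,160:270];b=camera('side')[210:340,150:310]
cv2.imwrite('pics/b1.png',np.hstack([cv2.resize(a,(390,390),interpolation=2),cv2.resize(b,(400,390),interpolation=2)]))
E
```

```text
{'t': 3.6, 'pos': [0.4488, 0.1922, 0.0717], 'head': np.float64(-0.0911), 'F': [0.2, 0.1, 0.5], 'w': 0.0002, 'g': 0.0, 'roll_units': np.float64(0.005), 'units': [0.579, -0.017, -0.019], 'rows': np.float64(1.7)}
```

View pics/b1.png

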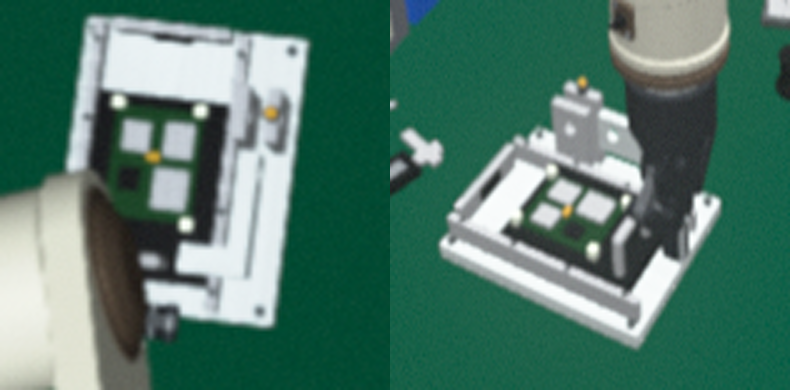

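The gripper is behind the bow, at (165,325) in the left half. I push the carrier home.

{"name": "carry_out", "arguments": {"moves": [{"claw": 1,"translation": [0.07,0,0],"roll": 0},{"claw": 1,"translation": [0.07,0,0],"roll": 0},{"claw": 1,"translation": [0.06,0,0],"roll": 0},{"claw": 1,"translation": [0.05,0,0],"roll": 0},{"claw": 1,"translation": [0.05,0,0],"roll": 0},{"claw": 1,"translation": [0.05,0,0],"roll": 0},{"claw": 1,"translation": [0.05,0,0],"roll": 0},{"claw": 1,"translation": [0.04,0,0],"roll": 0},{"claw": 1,"translation": [0.03,0,0],"roll": 0},{"claw": 1,"translation": [0.02,0,0],"roll": 0}]}}

```text
clock: 4.53
eef_pos: [0.5083, 0.1867, 0.0735]
tcp_rot: [[0.996, -0.091, -0.0], [-0.091, -0.996, 0.0], [-0.0, -0.0, -1.0]]
force: [-2.9, 0.6, 2.1]
grip_width: -0.0002
gripper_force: 1.4
```

{"name": "carry_out", "arguments": {"moves": [{"claw": 1,"translation": [0.01,0,0],"roll": 0},{"claw": 1,"translation": [0.01,0,0],"roll": 0},{"claw": 1,"translation": [0.01,0,0],"roll": 0},{"claw": 1,"translation": [0.01,0,0],"roll": 0},{"claw": 1,"translation": [0.005,0,0],"roll": 0},{"claw": 1,"translation": [0.005,0,0],"roll": 0},{"claw": 1,"translation": [0.005,0,0],"roll": 0},{"claw": 1,"translation": [0,0,0],"roll": 0},{"claw": 1,"translation": [0,0,0],"roll": 0},{"claw": 1,"translation": [0,0,0],"roll": 0}]}}

```text
clock: 5.37
eef_pos: [0.5145, 0.1861, 0.0736]
tcp_rot: [[0.996, -0.091, 0.0], [-0.091, -0.996, 0.0], [0.0, -0.0, -1.0]]
force: [-1.4, 0.3, -0.3]
grip_width: 0.0001
gripper_force: 0.6
```

```bash
python3 - <<'E'
from h import *
plan(j2w([-.046,.025,.074]),-.0915)
E
```

```text
{'t': 5.3667, 'pos': [0.5145, 0.1861, 0.0736], 'head': np.float64(-0.0914), 'F': [-1.4, 0.3, -0.3], 'w': 0.0001, 'g': 0.6, 'roll_units': np.float64(0.001), 'units': [0.029, -0.016, -0.003], 'rows': np.float64(0.1)}
```

{"name": "carry_out", "arguments": {"moves": [{"claw": 1,"translation": [0.005,0,0],"roll": 0},{"claw": 1,"translation": [0.005,0,0],"roll": 0},{"claw": 1,"translation": [0.005,0,0],"roll": 0},{"claw": 1,"translation": [0.005,0,0],"roll": 0},{"claw": 1,"translation": [0.005,0,0],"roll": 0},{"claw": 1,"translation": [0.005,0,0],"roll": 0},{"claw": 1,"translation": [0.005,0,0],"roll": 0},{"claw": 1,"translation": [0,0,0],"roll": 0},{"claw": 1,"translation": [0,0,0],"roll": 0},{"claw": 1,"translation": [0,0,0],"roll": 0}]}}

```text
clock: 6.2
eef_pos: [0.5178, 0.1859, 0.0735]
tcp_rot: [[0.996, -0.091, -0.002], [-0.091, -0.996, 0.0], [-0.002, 0.0, -1.0]]
force: [-12.0, 0.8, 5.3]
grip_width: -0.0002
gripper_force: 5.7
```

{"name": "carry_out", "arguments": {"moves": [{"claw": 1,"translation": [-0.15,0,0],"roll": 0},{"claw": 1,"translation": [-0.2,0,0],"roll": 0},{"claw": 1,"translation": [-0.1,0,-0.3],"roll": 0},{"claw": 1,"translation": [0,0,-0.34],"roll": 0},{"claw": 1,"translation": [0,0,-0.34],"roll": 0},{"claw": 0.3,"translation": [0,0.34,0],"roll": -0.9},{"claw": 0.3,"translation": [0,0.34,0],"roll": -0.9},{"claw": 0.3,"translation": [0,0.34,0],"roll": -0.9},{"claw": 0.3,"translation": [0,0.34,0],"roll": -0.9},{"claw": 0.3,"translation": [0,0.34,0],"roll": 0}]}}

```text
clock: 7.03
eef_pos: [0.4753, -0.0139, 0.1918]
tcp_rot: [[0.98, 0.201, 0.002], [0.201, -0.98, -0.0], [0.002, 0.001, -1.0]]
force: [0.4, -0.0, 0.4]
grip_width: 0.0301
gripper_force: 0.0
```

```bash
python3 - <<'E'
from h import *
plan([.4871,-.2773,.13],.195)
a=camera('top');cv2.imwrite('pics/top2.png',a)
b=camera('side');cv2.imwrite('pics/side2.png',b)
for n in ('top','side'):
  for p in ([40,-80,65],[40,-68,65],[40,-47,65],[-30,25,71]): print(n,p,proj(n,j2w(np.array(p)/1e3))[0].round(1))
A=cv2.resize(a[140:250,160:270],(390,390),interpolation=2);B=cv2.resize(b[210:330,150:285],(400,356),interpolation=2)
B=cv2.copyMakeBorder(B,0,34,0,0,cv2.BORDER_CONSTANT);cv2.imwrite('pics/b2.png',np.hstack([A,B]))
E
```

```text
{'t': 7.0333, 'pos': [0.4753, -0.0139, 0.1918], 'head': np.float64(0.2021), 'F': [0.4, -0.0, 0.4], 'w': 0.0301, 'g': 0.0, 'roll_units': np.float64(0.089), 'units': [-0.329, 2.173, 0.515], 'rows': np.float64(6.6)}
top [40, -80, 65] [173.2 239. ]
top [40, -68, 65] [172.6 234.4]
top [40, -47, 65] [171.7 226.4]
top [-30, 25, 71] [195.  194.7]
side [40, -80, 65] [244.8 228.4]
side [40, -68, 65] [247.3 225.9]
side [40, -47, 65] [251.9 221.4]
side [-30, 25, 71] [275.5 229.9]
```

View pics/b2.png

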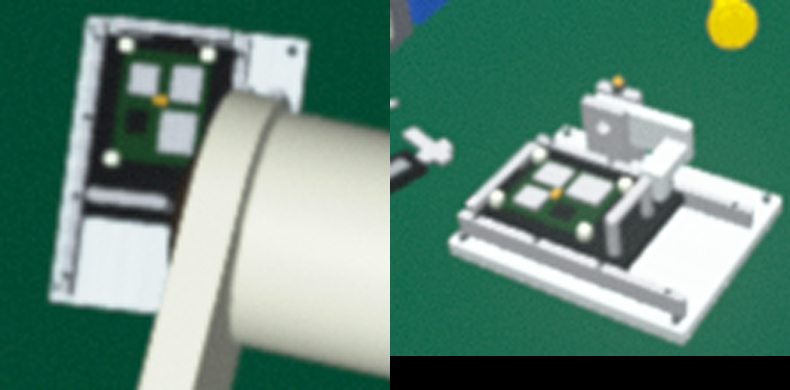

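The carrier is home, flush with the clevis; the bore shows at (605,128) in the right half, close to the prediction. On to the pin.

{"name": "carry_out", "arguments": {"moves": [{"claw": 0.3,"translation": [0,0,0],"roll": 0.09},{"claw": 0.3,"translation": [-0.047,0.31,0],"roll": 0},{"claw": 0.3,"translation": [-0.047,0.31,0],"roll": 0},{"claw": 0.3,"translation": [-0.047,0.31,0],"roll": 0},{"claw": 0.3,"translation": [-0.047,0.31,0],"roll": 0},{"claw": 0.3,"translation": [-0.047,0.31,0],"roll": 0},{"claw": 0.3,"translation": [-0.047,0.31,0],"roll": 0},{"claw": 0.3,"translation": [-0.047,0.31,0],"roll": 0},{"claw": 0.3,"translation": [0,0,0.25],"roll": 0},{"claw": 0.3,"translation": [0,0,0.27],"roll": 0}]}}

```text
clock: 7.97
eef_pos: [0.487, -0.2764, 0.1293]
tcp_rot: [[0.982, 0.187, 0.003], [0.187, -0.982, -0.002], [0.003, 0.003, -1.0]]
force: [0.5, -0.0, -0.9]
grip_width: 0.0301
gripper_force: 0.0
```

```bash
python3 - <<'E'
from h import *
plan([.4871,-.2773,.072],.195)
a=camera('top');cv2.imwrite('pics/top3.png',a)
b=camera('side');cv2.imwrite('pics/side3.png',b)
for n in ('top','side'): print(n,[proj(n,q)[0].round(1).tolist() for q in ([.4871,-.2773,.045],[.4871,-.2773,.11],[.4696,-.199,.045])])
A=cv2.resize(a[185:255,335:405],(390,390),interpolation=2);B=cv2.resize(b[165:235,270:340],(390,390),interpolation=2)
cv2.imwrite('pics/b3.png',np.hstack([A,B]))
E
```

```text
{'t': 7.9667, 'pos': [0.487, -0.2764, 0.1293], 'head': np.float64(0.1878), 'F': [0.5, -0.0, -0.9], 'w': 0.0301, 'g': 0.0, 'roll_units': np.float64(-0.09), 'units': [-0.001, 0.007, 0.478], 'rows': np.float64(1.4)}
top [[218.7, 373.6], [217.6, 379.2], [224.6, 343.6]]
side [[194.2, 309.9], [175.9, 310.8], [207.6, 307.6]]
```

View pics/b3.png

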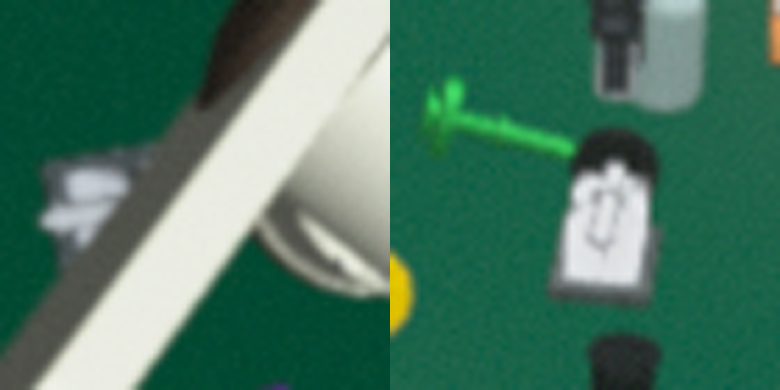

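{"name": "carry_out", "arguments": {"moves": [{"claw": 0.25,"translation": [0,0.007,0],"roll": -0.09},{"claw": 0.25,"translation": [0,0,0.15],"roll": 0},{"claw": 0.25,"translation": [0,0,0.08],"roll": 0},{"claw": 0.25,"translation": [0,0,0.05],"roll": 0},{"claw": 0.25,"translation": [0,0,0.05],"roll": 0},{"claw": 0.25,"translation": [0,0,0.04],"roll": 0},{"claw": 0.25,"translation": [0,0,0.03],"roll": 0},{"claw": 0.25,"translation": [0,0,0.02],"roll": 0},{"claw": 0.25,"translation": [0,0,0],"roll": 0},{"claw": 0.25,"translation": [0,0,0],"roll": 0}]}}

```text
clock: 8.9
eef_pos: [0.486, -0.2761, 0.0785]
tcp_rot: [[0.981, 0.195, 0.0], [0.195, -0.981, -0.0], [0.0, 0.0, -1.0]]
force: [0.0, 0.3, 0.0]
grip_width: 0.0322
gripper_force: 0.0
```

```bash
python3 - <<'E'
from h import *
plan([.4871,-.2773,.072],.195)
E
```

```text
{'t': 8.9, 'pos': [0.486, -0.2761, 0.0785], 'head': np.float64(0.1965), 'F': [0.0, 0.3, 0.0], 'w': 0.0322, 'g': 0.0, 'roll_units': np.float64(0.019), 'units': [0.007, 0.012, 0.054], 'rows': np.float64(0.2)}
```

{"name": "carry_out", "arguments": {"moves": [{"claw": 0.25,"translation": [0.007,0.012,0],"roll": 0},{"claw": 0.25,"translation": [0,0,0.03],"roll": 0},{"claw": 0.25,"translation": [0,0,0.025],"roll": 0},{"claw": 0.25,"translation": [0,0,0],"roll": 0},{"claw": 0.35,"translation": [0,0,0],"roll": 0},{"claw": 0.45,"translation": [0,0,0],"roll": 0},{"claw": 0.5,"translation": [0,0,0],"roll": 0},{"claw": 0.55,"translation": [0,0,0],"roll": 0},{"claw": 0.57,"translation": [0,0,0],"roll": 0},{"claw": 0.57,"translation": [0,0,0],"roll": 0}]}}

```text
clock: 9.73
eef_pos: [0.4872, -0.2779, 0.0721]
tcp_rot: [[0.981, 0.195, 0.001], [0.195, -0.981, -0.001], [0.0, 0.001, -1.0]]
force: [0.4, -5.4, -0.9]
grip_width: 0.0184
gripper_force: 2.9
```

{"name": "carry_out", "arguments": {"moves": [{"claw": 0.5,"translation": [0,-0.012,0],"roll": 0},{"claw": 0.57,"translation": [0,-0.007,0],"roll": 0},{"claw": 0.6,"translation": [0,0,0],"roll": 0},{"claw": 0.63,"translation": [0,0,0],"roll": 0},{"claw": 0.66,"translation": [0,0,0],"roll": 0},{"claw": 0.7,"translation": [0,0,0],"roll": 0},{"claw": 0.8,"translation": [0,0,0],"roll": 0},{"claw": 1,"translation": [0,0,0],"roll": 0},{"claw": 1,"translation": [0,0,0],"roll": 0},{"claw": 1,"translation": [0,0,0],"roll": 0}]}}

```text
clock: 10.57
eef_pos: [0.487, -0.2761, 0.0724]
tcp_rot: [[0.981, 0.195, 0.001], [0.195, -0.981, -0.002], [0.001, 0.003, -1.0]]
force: [-0.1, -9.0, 2.0]
grip_width: 0.011
gripper_force: 60.1
```

```bash
python3 - <<'E'
from h import *
plan([.4871,-.2773,.16],-.0915)
E
```

```text
{'t': 10.5667, 'pos': [0.487, -0.2761, 0.0724], 'head': np.float64(0.1965), 'F': [-0.1, -9.0, 2.0], 'w': 0.011, 'g': 60.1, 'roll_units': np.float64(3.6), 'units': [0.002, 0.01, -0.73], 'rows': np.float64(2.1)}
```

{"name": "carry_out", "arguments": {"moves": [{"claw": 1,"translation": [0,0.01,0],"roll": 0},{"claw": 1,"translation": [0,0.01,0],"roll": 0},{"claw": 1,"translation": [0,0,0],"roll": 0},{"claw": 1,"translation": [0,0,-0.02],"roll": 0},{"claw": 1,"translation": [0,0,-0.04],"roll": 0},{"claw": 1,"translation": [0,0,-0.1],"roll": 0},{"claw": 1,"translation": [0,0,-0.2],"roll": 0},{"claw": 1,"translation": [0,0,-0.2],"roll": 0},{"claw": 1,"translation": [0,0,-0.1],"roll": 0},{"claw": 1,"translation": [0,0,0],"roll": 0}]}}

```text
clock: 11.4
eef_pos: [0.488, -0.2779, 0.1542]
tcp_rot: [[0.981, 0.195, 0.004], [0.195, -0.981, -0.002], [0.003, 0.003, -1.0]]
force: [0.8, -0.0, -1.3]
grip_width: 0.0108
gripper_force: 58.7
```

```bash
python3 - <<'E'
from h import *
plan(j2w([.04,-.205,.14]),-.0915)
b=camera('side')
print(proj('side',[state()['eef_pos']]))
cv2.imwrite('pics/b4.png',cv2.resize(b[140:230,260:350],(580,580),interpolation=2))
E
```

```text
{'t': 11.4, 'pos': [0.488, -0.2779, 0.1542], 'head': np.float64(0.1967), 'F': [0.8, -0.0, -1.3], 'w': 0.0108, 'g': 58.7, 'roll_units': np.float64(3.603), 'units': [0.613, -1.971, 0.118], 'rows': np.float64(6.1)}
[[163.53809195 311.21807398]]
```

View pics/b4.png

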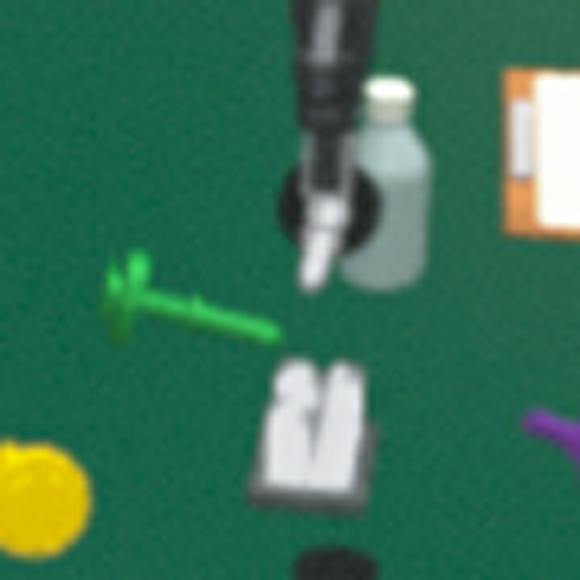

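The pin is held in line with the tool, nose towards the camera at about (312,280). Now I swing it to the front of the clevis.

{"name": "carry_out", "arguments": {"moves": [{"claw": 1,"translation": [0,0,0],"roll": 0.9},{"claw": 1,"translation": [0,0,0],"roll": 0.9},{"claw": 1,"translation": [0,0,0],"roll": 0.9},{"claw": 1,"translation": [0,0,0],"roll": 0.9},{"claw": 1,"translation": [0.102,-0.3,0],"roll": 0},{"claw": 1,"translation": [0.102,-0.32,0],"roll": 0},{"claw": 1,"translation": [0.102,-0.32,0],"roll": 0},{"claw": 1,"translation": [0.102,-0.32,0],"roll": 0},{"claw": 1,"translation": [0.102,-0.32,0],"roll": 0},{"claw": 1,"translation": [0.102,-0.3,0],"roll": 0}]}}

```text
clock: 12.28
eef_pos: [0.5806, -0.057, 0.1493]
tcp_rot: [[0.996, -0.091, -0.002], [-0.091, -0.996, 0.001], [-0.002, -0.001, -1.0]]
force: [-0.2, -1.6, -1.5]
grip_width: 0.0106
gripper_force: 59.1
```

```bash
python3 - <<'E'
from h import *
plan(j2w([.04,-.192,.0924]),-.0915)
E
```

```text
{'t': 12.2833, 'pos': [0.5806, -0.057, 0.1493], 'head': np.float64(-0.0912), 'F': [-0.2, -1.6, -1.5], 'w': 0.0106, 'g': 59.1, 'roll_units': np.float64(0.003), 'units': [0.012, -0.176, 0.474], 'rows': np.float64(1.5)}
```

{"name": "carry_out", "arguments": {"moves": [{"claw": 1,"translation": [0.012,0,0.1],"roll": 0},{"claw": 1,"translation": [0,0,0.12],"roll": 0},{"claw": 1,"translation": [0,0,0.12],"roll": 0},{"claw": 1,"translation": [0,-0.04,0.08],"roll": 0},{"claw": 1,"translation": [0,-0.04,0.05],"roll": 0},{"claw": 1,"translation": [0,-0.04,0],"roll": 0},{"claw": 1,"translation": [0,-0.03,0],"roll": 0},{"claw": 1,"translation": [0,-0.02,0],"roll": 0},{"claw": 1,"translation": [0,0,0],"roll": 0},{"claw": 1,"translation": [0,0,0],"roll": 0}]}}

```text
clock: 13.12
eef_pos: [0.5844, -0.0392, 0.0952]
tcp_rot: [[0.996, -0.091, 0.001], [-0.091, -0.996, -0.0], [0.001, 0.0, -1.0]]
force: [0.8, -0.9, -3.1]
grip_width: 0.0106
gripper_force: 59.8
```

```bash
python3 - <<'E'
from h import *
s=state();plan(j2w([.04,-.182,.0924]),-.0915)
j=w2j(s['eef_pos']);print('jig',j)
a=camera('top');cv2.imwrite('pics/top5.png',a)
b=camera('side');cv2.imwrite('pics/side5.png',b)
for n in('top','side'):
  for nm,p in dict(nose=[j[0],j[1]+.0845,j[2]-.0274],collar=[j[0],j[1]+.0385,j[2]-.0274],bore=[.04,-.08,.065],boretop=[.04,-.075,.095],c1=[.02,-.08,.085],c2=[.06,-.08,.085]).items(): print(n,nm,proj(n,j2w(p))[0].round(1))
A=cv2.resize(a[150:200,220:270],(390,390),interpolation=2);B=cv2.resize(b[205:265,205:265],(390,390),interpolation=2)
cv2.imwrite('pics/b5.png',np.hstack([A,B]))
E
```

```text
{'t': 13.1167, 'pos': [0.5844, -0.0392, 0.0952], 'head': np.float64(-0.0912), 'F': [0.8, -0.9, -3.1], 'w': 0.0106, 'g': 59.8, 'roll_units': np.float64(0.004), 'units': [-0.005, -0.108, 0.023], 'rows': np.float64(0.3)}
jig [ 0.04063759 -0.19496891  0.09520117]
top nose [174.1 250.7]
top collar [176.2 268.5]
top bore [173.2 239. ]
top boretop [171.2 235.7]
top c1 [179.8 237.2]
top c2 [164.2 239.2]
side nose [237.5 234.3]
side collar [228.5 243.3]
side bore [244.8 228.4]
side boretop [236.3 226.6]
side c1 [240.5 234.6]
side c2 [236.4 221.2]
```

View pics/b5.png

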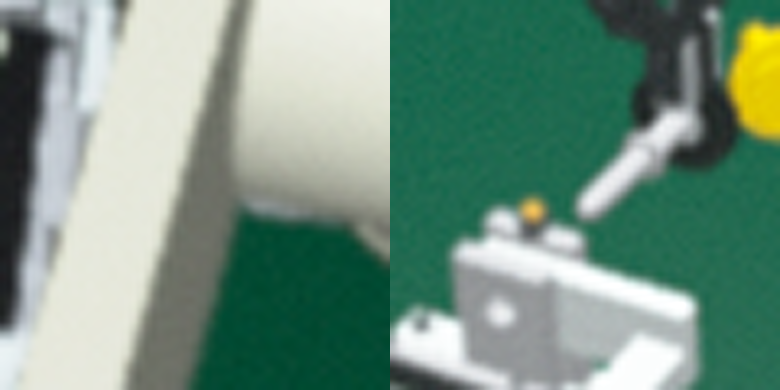

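```bash
python3 - <<'E'
from fit import *
s=cv2.imread('pics/side2.png'); s5=cv2.imread('pics/side5.png').astype(int)
def mask(im):
    a=im.astype(int); g=(a[...,1]-a[...,2]); return np.clip((45-g)/30.,0,1)
w=(228,328,165,290)
m=mask(s)[w[0]:w[1],w[2]:w[3]]
P=[box(-110,110,-85,85,0,15),box(20,60,-80,-70,15,85),box(20,60,-57,-47,15,85)]
base=np.array([.5617,.1587,-.0915,0.])
# weight out tongue/bow/plunger: compare only where tongue region not present
mm=np.ones_like(m); 
tong=render('side',[box(-60,62,-70,-57,40,97),box(-40,-20,-75,60,30,75),box(34,46,-81,-69,84,99),box(-110,110,-60,85,15,40)],*base[:3],w)
wgt=1-np.maximum(0,(cv2.dilate(tong,np.ones((3,3)))>0)*1.)
f=lambda p:np.sum(wgt*(render('side',[q+[0,0,p[3]] for q in P],p[0],p[1],p[2],w)-m)**2)
S0=np.array([base]+[base+np.eye(4)[i]*d for i,d in enumerate((.004,.004,.03,.004))])
r=minimize(f,base,method='Nelder-Mead',options=dict(initial_simplex=S0,xatol=1e-5,fatol=.01));print('side jig',r.x,r.fun,f(base))
# pin
j=w2j(state()['eef_pos'])
win=(222,241,231,250)
a=s5[win[0]:win[1],win[2]:win[3]]
br=np.clip((a[...,2]-60)/110.,0,1)   # bright in red channel
br[:, :]=br
np.set_printoptions(linewidth=200)
print((br*9).round().astype(int))
def axis(y,dx=0,dz=0): return proj('side',j2w([j[0]+dx,j[1]+y,j[2]-.0274+dz]))[0]
print([axis(y).round(2).tolist() for y in(.0385,.05,.06,.07,.08,.0845)], (axis(.07,.001)-axis(.07)).round(3),(axis(.07,0,.001)-axis(.07)).round(3))
E
```

```text
side jig [ 5.61862408e-01  1.59509332e-01 -8.93679372e-02  2.37827847e-04] 46.94994232987313 50.25474817377932
[[0 0 0 0 0 0 0 0 0 0 0 0 0 0 0 5 9 9 9]
 [0 0 0 0 0 0 0 0 0 0 0 0 0 0 3 9 9 9 9]
 [0 0 0 0 0 0 0 0 0 0 0 0 1 3 8 9 9 9 9]
 [0 0 0 0 0 0 0 0 0 0 1 5 7 9 9 9 9 9 9]
 [0 0 0 0 0 0 0 0 0 0 5 9 9 9 9 9 9 9 7]
 [0 0 0 0 0 0 0 0 0 1 7 9 9 9 9 9 9 6 2]
 [0 0 0 0 0 0 0 0 0 5 9 9 9 9 9 9 7 2 0]
 [0 0 0 0 0 0 0 0 4 9 9 9 9 9 9 8 4 0 0]
 [0 0 0 0 0 0 0 4 9 9 9 9 9 9 8 6 2 0 0]
 [0 0 0 0 0 0 4 9 9 9 9 9 9 7 6 4 1 0 0]
 [0 0 0 0 0 4 9 9 9 9 9 8 5 3 2 0 0 0 0]
 [0 0 0 0 4 9 9 9 9 9 8 4 0 0 0 0 0 0 0]
 [0 0 0 4 9 9 9 9 9 8 4 0 0 0 0 0 0 0 0]
 [0 0 1 8 9 9 9 9 8 4 0 0 0 0 0 0 0 0 0]
 [0 0 3 9 9 9 9 8 3 0 0 0 0 0 0 0 0 0 0]
 [0 0 3 9 9 9 7 3 0 0 0 0 0 0 0 0 0 0 0]
 [0 0 0 5 6 5 2 0 0 0 0 0 0 0 0 0 0 0 0]
 [3 1 0 1 0 0 0 0 0 0 0 0 0 0 0 0 0 0 0]
 [9 8 6 2 0 0 0 0 0 0 0 0 0 0 0 0 0 0 0]]
[[228.53, 243.33], [230.74, 241.15], [232.69, 239.23], [234.66, 237.28], [236.66, 235.31], [237.57, 234.41]] [-0.099 -0.326] [-0.309 -0.021]
```

{"name": "carry_out", "arguments": {"moves": [{"claw": 1,"translation": [-0.005,0,0.024],"roll": 0},{"claw": 1,"translation": [0,-0.05,0],"roll": 0},{"claw": 1,"translation": [0,-0.05,0],"roll": 0},{"claw": 1,"translation": [0,-0.05,0],"roll": 0},{"claw": 1,"translation": [0,-0.04,0],"roll": 0},{"claw": 1,"translation": [0,-0.03,0],"roll": 0},{"claw": 1,"translation": [0,-0.02,0],"roll": 0},{"claw": 1,"translation": [0,-0.02,0],"roll": 0},{"claw": 1,"translation": [0,-0.01,0],"roll": 0},{"claw": 1,"translation": [0,0,0],"roll": 0}]}}

```text
clock: 14.05
eef_pos: [0.5865, -0.0067, 0.0917]
tcp_rot: [[0.996, -0.091, 0.0], [-0.091, -0.996, 0.0], [0.0, -0.0, -1.0]]
force: [0.5, -0.2, -2.6]
grip_width: 0.0108
gripper_force: 59.8
```

```bash
cat > q.py <<'E'
from h import *
s=state();plan(j2w([.04,-.1185,.0922]),-.0915)
c,n=np.cos(-.0915),np.sin(-.0915);F=s['force']
print('jig',w2j(s['eef_pos']).round(5),'Fjig',round(c*F[0]+n*F[1],1),round(-n*F[0]+c*F[1],1),round(F[2],1),'tau',s['wrist_torque'].round(2))
E
python3 q.py
```

```text
{'t': 14.05, 'pos': [0.5865, -0.0067, 0.0917], 'head': np.float64(-0.0913), 'F': [0.5, -0.2, -2.6], 'w': 0.0108, 'g': 59.8, 'roll_units': np.float64(0.003), 'units': [0.002, -0.366, -0.004], 'rows': np.float64(1.1)}
jig [ 0.0398  -0.16244  0.09168] Fjig 0.5 -0.2 -2.6 tau [-0.06 -0.02 -0.01]
```

{"name": "carry_out", "arguments": {"moves": [{"claw": 1,"translation": [0,-0.01,0],"roll": 0},{"claw": 1,"translation": [0,-0.01,0],"roll": 0},{"claw": 1,"translation": [0,-0.01,0],"roll": 0},{"claw": 1,"translation": [0,-0.01,0],"roll": 0},{"claw": 1,"translation": [0,-0.01,0],"roll": 0},{"claw": 1,"translation": [0,-0.005,0],"roll": 0},{"claw": 1,"translation": [0,-0.005,0],"roll": 0},{"claw": 1,"translation": [0,0,0],"roll": 0},{"claw": 1,"translation": [0,0,0],"roll": 0},{"claw": 1,"translation": [0,0,0],"roll": 0}]}}

```text
clock: 14.88
eef_pos: [0.5871, 0.0003, 0.0916]
tcp_rot: [[0.996, -0.091, -0.0], [-0.091, -0.996, 0.0], [-0.0, -0.0, -1.0]]
force: [0.9, -1.0, -5.8]
grip_width: 0.0109
gripper_force: 63.6
```

```bash
python3 q.py
```

```text
{'t': 14.8833, 'pos': [0.5871, 0.0003, 0.0916], 'head': np.float64(-0.0915), 'F': [0.9, -1.0, -5.8], 'w': 0.0109, 'g': 63.6, 'roll_units': np.float64(0.001), 'units': [0.002, -0.308, -0.005], 'rows': np.float64(0.9)}
jig [ 0.03974 -0.15541  0.09156] Fjig 1.0 -0.9 -5.8 tau [-0.58 -0.15 -0.06]
```

{"name": "carry_out", "arguments": {"moves": [{"claw": 1,"translation": [0,-0.01,0],"roll": 0},{"claw": 1,"translation": [0,-0.01,0],"roll": 0},{"claw": 1,"translation": [0,-0.01,0],"roll": 0},{"claw": 1,"translation": [0,-0.01,0],"roll": 0},{"claw": 1,"translation": [0,-0.01,0],"roll": 0},{"claw": 1,"translation": [0,-0.01,0],"roll": 0},{"claw": 1,"translation": [0,0,0],"roll": 0},{"claw": 1,"translation": [0,0,0],"roll": 0},{"claw": 1,"translation": [0,0,0],"roll": 0},{"claw": 1,"translation": [0,0,0],"roll": 0}]}}

```text
clock: 15.72
eef_pos: [0.5877, 0.0076, 0.0916]
tcp_rot: [[0.996, -0.091, -0.0], [-0.091, -0.996, 0.0], [-0.0, -0.0, -1.0]]
force: [1.6, 1.6, -7.3]
grip_width: 0.0107
gripper_force: 63.9
```

```bash
python3 q.py
```

```text
{'t': 15.7167, 'pos': [0.5877, 0.0076, 0.0916], 'head': np.float64(-0.0913), 'F': [1.6, 1.6, -7.3], 'w': 0.0107, 'g': 63.9, 'roll_units': np.float64(0.003), 'units': [0.002, -0.246, -0.005], 'rows': np.float64(0.7)}
jig [ 0.03973 -0.14806  0.09164] Fjig 1.4 1.8 -7.3 tau [-0.13 -0.14 -0.07]
```

{"name": "carry_out", "arguments": {"moves": [{"claw": 1,"translation": [0.003,-0.01,0.002],"roll": 0},{"claw": 1,"translation": [0,-0.01,0],"roll": 0},{"claw": 1,"translation": [0,-0.01,0],"roll": 0},{"claw": 1,"translation": [0,-0.01,0],"roll": 0},{"claw": 1,"translation": [0,-0.01,0],"roll": 0},{"claw": 1,"translation": [0,-0.01,0],"roll": 0},{"claw": 1,"translation": [0,-0.01,0],"roll": 0},{"claw": 1,"translation": [0,-0.01,0],"roll": 0},{"claw": 1,"translation": [0,0,0],"roll": 0},{"claw": 1,"translation": [0,0,0],"roll": 0}]}}

```text
clock: 16.55
eef_pos: [0.589, 0.0174, 0.0914]
tcp_rot: [[0.996, -0.091, -0.0], [-0.091, -0.996, 0.001], [-0.0, -0.001, -1.0]]
force: [-0.1, 2.9, -5.4]
grip_width: 0.0106
gripper_force: 63.5
```

```bash
python3 q.py
```

```text
{'t': 16.55, 'pos': [0.589, 0.0174, 0.0914], 'head': np.float64(-0.0912), 'F': [-0.1, 2.9, -5.4], 'w': 0.0106, 'g': 63.5, 'roll_units': np.float64(0.003), 'units': [-0.001, -0.165, -0.007], 'rows': np.float64(0.5)}
jig [ 0.04009 -0.13824  0.09141] Fjig -0.4 2.9 -5.4 tau [ 0.04 -0.11 -0.06]
```

{"name": "carry_out", "arguments": {"moves": [{"claw": 1,"translation": [0,-0.012,0.001],"roll": 0},{"claw": 1,"translation": [0,-0.012,0.001],"roll": 0},{"claw": 1,"translation": [0,-0.012,0.001],"roll": 0},{"claw": 1,"translation": [0,-0.012,0],"roll": 0},{"claw": 1,"translation": [0,-0.012,0],"roll": 0},{"claw": 1,"translation": [0,-0.012,0],"roll": 0},{"claw": 1,"translation": [0,-0.012,0],"roll": 0},{"claw": 1,"translation": [0,-0.012,0],"roll": 0},{"claw": 1,"translation": [0,0,0],"roll": 0},{"claw": 1,"translation": [0,0,0],"roll": 0}]}}

```text
clock: 17.38
eef_pos: [0.5901, 0.0288, 0.0911]
tcp_rot: [[0.996, -0.091, 0.0], [-0.091, -0.996, 0.001], [0.0, -0.001, -1.0]]
force: [0.8, -0.8, -5.9]
grip_width: 0.0107
gripper_force: 61.9
```

```bash
python3 q.py
```

```text
{'t': 17.3833, 'pos': [0.5901, 0.0288, 0.0911], 'head': np.float64(-0.0912), 'F': [0.8, -0.8, -5.9], 'w': 0.0107, 'g': 61.9, 'roll_units': np.float64(0.004), 'units': [-0.001, -0.069, -0.009], 'rows': np.float64(0.2)}
jig [ 0.04014 -0.12674  0.09108] Fjig 0.9 -0.7 -5.9 tau [-0.2  -0.19 -0.05]
```

{"name": "carry_out", "arguments": {"moves": [{"claw": 1,"translation": [0,-0.01,0],"roll": 0},{"claw": 1,"translation": [0,-0.008,0],"roll": 0},{"claw": 1,"translation": [0,-0.006,0],"roll": 0},{"claw": 1,"translation": [0,-0.005,0],"roll": 0},{"claw": 1,"translation": [0,-0.005,0],"roll": 0},{"claw": 1,"translation": [0,-0.005,0],"roll": 0},{"claw": 1,"translation": [0,-0.005,0],"roll": 0},{"claw": 1,"translation": [0,0,0],"roll": 0},{"claw": 1,"translation": [0,0,0],"roll": 0},{"claw": 1,"translation": [0,0,0],"roll": 0}]}}

```text
clock: 18.22
eef_pos: [0.5906, 0.034, 0.0911]
tcp_rot: [[0.996, -0.091, 0.0], [-0.091, -0.996, 0.001], [0.0, -0.001, -1.0]]
force: [2.9, 1.7, -4.5]
grip_width: 0.0109
gripper_force: 61.7
```

```bash
python3 q.py
```

```text
{'t': 18.2167, 'pos': [0.5906, 0.034, 0.0911], 'head': np.float64(-0.0913), 'F': [2.9, 1.7, -4.5], 'w': 0.0109, 'g': 61.7, 'roll_units': np.float64(0.002), 'units': [-0.001, -0.025, -0.009], 'rows': np.float64(0.1)}
jig [ 0.04016 -0.12154  0.09109] Fjig 2.8 1.9 -4.5 tau [ 0.11 -0.23 -0.11]
```

{"name": "carry_out", "arguments": {"moves": [{"claw": 1,"translation": [0.003,-0.003,0],"roll": 0},{"claw": 1,"translation": [0,-0.003,0],"roll": 0},{"claw": 1,"translation": [0,-0.003,0],"roll": 0},{"claw": 1,"translation": [0,-0.003,0],"roll": 0},{"claw": 1,"translation": [0,-0.003,0],"roll": 0},{"claw": 1,"translation": [0,-0.003,0],"roll": 0},{"claw": 1,"translation": [0,0,0],"roll": 0},{"claw": 1,"translation": [0,0,0],"roll": 0},{"claw": 1,"translation": [0,0,0],"roll": 0},{"claw": 1,"translation": [0,0,0],"roll": 0}]}}

```text
clock: 19.05
eef_pos: [0.5911, 0.036, 0.091]
tcp_rot: [[0.996, -0.091, -0.0], [-0.091, -0.996, 0.0], [-0.0, -0.0, -1.0]]
force: [0.6, 0.4, -5.6]
grip_width: 0.0105
gripper_force: 61.5
```

```bash
python3 q.py
```

```text
{'t': 19.05, 'pos': [0.5911, 0.036, 0.091], 'head': np.float64(-0.0913), 'F': [0.6, 0.4, -5.6], 'w': 0.0105, 'g': 61.5, 'roll_units': np.float64(0.002), 'units': [-0.004, -0.009, -0.01], 'rows': np.float64(0.0)}
jig [ 0.04047 -0.11953  0.09103] Fjig 0.5 0.4 -5.6 tau [-0.16 -0.11 -0.12]
```

{"name": "carry_out", "arguments": {"moves": [{"claw": 1,"translation": [0,-0.003,0],"roll": 0},{"claw": 1,"translation": [0,-0.003,0],"roll": 0},{"claw": 1,"translation": [0,-0.003,0],"roll": 0},{"claw": 1,"translation": [0,-0.003,0],"roll": 0},{"claw": 1,"translation": [0,-0.003,0],"roll": 0},{"claw": 1,"translation": [0,0,0],"roll": 0},{"claw": 1,"translation": [0,0,0],"roll": 0},{"claw": 1,"translation": [0,0,0],"roll": 0},{"claw": 1,"translation": [0,0,0],"roll": 0},{"claw": 1,"translation": [0,0,0],"roll": 0}]}}

```text
clock: 19.88
eef_pos: [0.5913, 0.0364, 0.0913]
tcp_rot: [[0.996, -0.092, -0.0], [-0.092, -0.996, -0.002], [0.0, 0.002, -1.0]]
force: [-1.9, -12.5, -0.5]
grip_width: 0.0107
gripper_force: 62.1
```

```bash
python3 q.py
```

```text
{'t': 19.8833, 'pos': [0.5913, 0.0364, 0.0913], 'head': np.float64(-0.0917), 'F': [-1.9, -12.5, -0.5], 'w': 0.0107, 'g': 62.1, 'roll_units': np.float64(-0.002), 'units': [-0.005, -0.005, -0.007], 'rows': np.float64(0.0)}
jig [ 0.0406  -0.11905  0.09132] Fjig -0.8 -12.6 -0.5 tau [-2.34  0.35  0.01]
```

{"name": "carry_out", "arguments": {"moves": [{"claw": 1,"translation": [0,-0.003,0],"roll": 0},{"claw": 1,"translation": [0,0,0],"roll": 0},{"claw": 1,"translation": [0,0,0],"roll": 0},{"claw": 1,"translation": [0,0,0],"roll": 0},{"claw": 1,"translation": [0,0,0],"roll": 0},{"claw": 1,"translation": [0,0,0],"roll": 0},{"claw": 1,"translation": [0,0,0],"roll": 0},{"claw": 1,"translation": [0,0,0],"roll": 0},{"claw": 1,"translation": [0,0,0],"roll": 0},{"claw": 1,"translation": [0,0,0],"roll": 0}]}}

```text
clock: 20.72
eef_pos: [0.5913, 0.0365, 0.0914]
tcp_rot: [[0.996, -0.092, -0.0], [-0.092, -0.996, -0.002], [0.0, 0.002, -1.0]]
force: [-3.2, -15.1, -1.1]
grip_width: 0.0107
gripper_force: 62.2
```

```bash
python3 q.py
```

```text
{'t': 20.7167, 'pos': [0.5913, 0.0365, 0.0914], 'head': np.float64(-0.0917), 'F': [-3.2, -15.1, -1.1], 'w': 0.0107, 'g': 62.2, 'roll_units': np.float64(-0.003), 'units': [-0.005, -0.004, -0.007], 'rows': np.float64(0.0)}
jig [ 0.04061 -0.11898  0.09138] Fjig -1.8 -15.4 -1.1 tau [-2.8   0.47  0.03]
```

{"name": "carry_out", "arguments": {"moves": [{"claw": 1,"translation": [0,0.005,0],"roll": 0},{"claw": 1,"translation": [0,0.004,0],"roll": 0},{"claw": 0.6,"translation": [0,0,0],"roll": 0},{"claw": 0.45,"translation": [0,0,0],"roll": 0},{"claw": 0.32,"translation": [0,0,0],"roll": 0},{"claw": 0.32,"translation": [0,0,0],"roll": 0},{"claw": 0.32,"translation": [0,0,0],"roll": 0},{"claw": 0.32,"translation": [0,0,0],"roll": 0},{"claw": 0.32,"translation": [0,0,0],"roll": 0},{"claw": 0.32,"translation": [0,0,0],"roll": 0}]}}

```text
clock: 21.55
eef_pos: [0.5912, 0.037, 0.0911]
tcp_rot: [[0.996, -0.091, 0.0], [-0.091, -0.996, 0.0], [0.0, -0.0, -1.0]]
force: [0.6, 0.7, 0.4]
grip_width: 0.0291
gripper_force: 0.0
```

```bash
python3 q.py;python3 - <<'E'
from h import *
b=camera('side');cv2.imwrite('pics/side6.png',b)
cv2.imwrite('pics/b6.png',cv2.resize(b[195:275,195:275],(600,600),interpolation=2))
E
```

```text
{'t': 21.55, 'pos': [0.5912, 0.037, 0.0911], 'head': np.float64(-0.0913), 'F': [0.6, 0.7, 0.4], 'w': 0.0291, 'g': 0.0, 'roll_units': np.float64(0.002), 'units': [-0.004, 0.0, -0.009], 'rows': np.float64(0.0)}
jig [ 0.0405  -0.11848  0.0911 ] Fjig 0.6 0.8 0.4 tau [0.01 0.03 0.03]
```

View pics/b6.png

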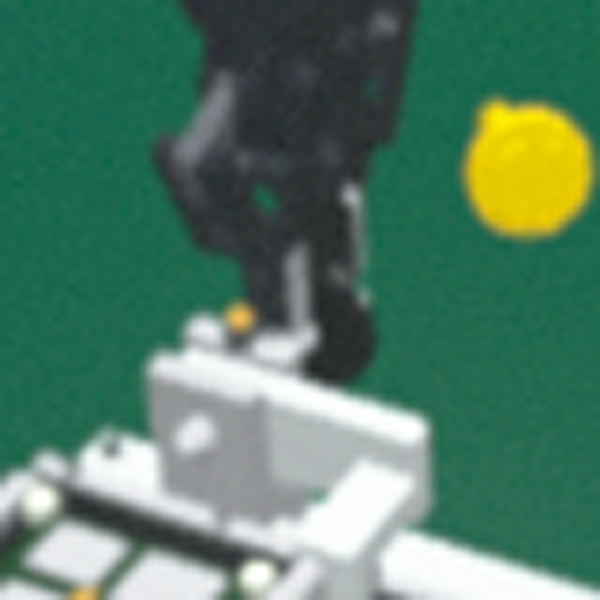

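The nose shows behind the inner cheek at (197,433) and the force is zero: released. Now the proof pull.

{"name": "carry_out", "arguments": {"moves": [{"claw": 0.32,"translation": [0,0.012,0],"roll": 0},{"claw": 0.32,"translation": [0,0.012,0],"roll": 0},{"claw": 0.32,"translation": [0,0.01,0],"roll": 0},{"claw": 0.32,"translation": [0,0.006,0],"roll": 0},{"claw": 0.32,"translation": [0,0.004,0],"roll": 0},{"claw": 0.32,"translation": [0,0.003,0],"roll": 0},{"claw": 0.32,"translation": [0,0.003,0],"roll": 0},{"claw": 0.32,"translation": [0,0,0],"roll": 0},{"claw": 0.32,"translation": [0,0,0],"roll": 0},{"claw": 0.32,"translation": [0,0,0],"roll": 0}]}}

```text
clock: 22.43
eef_pos: [0.5906, 0.031, 0.0911]
tcp_rot: [[0.996, -0.091, 0.0], [-0.091, -0.996, 0.0], [0.0, -0.0, -1.0]]
force: [0.2, -0.1, 0.7]
grip_width: 0.0288
gripper_force: 0.0
```

```bash
python3 q.py
```

```text
{'t': 22.4333, 'pos': [0.5906, 0.031, 0.0911], 'head': np.float64(-0.0913), 'F': [0.2, -0.1, 0.7], 'w': 0.0288, 'g': 0.0, 'roll_units': np.float64(0.002), 'units': [-0.004, -0.05, -0.009], 'rows': np.float64(0.2)}
jig [ 0.0405  -0.12454  0.0911 ] Fjig 0.2 -0.1 0.7 tau [-0.02  0.   -0.05]
```

{"name": "carry_out", "arguments": {"moves": [{"claw": 0.32,"translation": [0,0.003,0],"roll": 0},{"claw": 0.32,"translation": [0,0.003,0],"roll": 0},{"claw": 0.32,"translation": [0,0.003,0],"roll": 0},{"claw": 0.32,"translation": [0,0.003,0],"roll": 0},{"claw": 0.32,"translation": [0,0.003,0],"roll": 0},{"claw": 0.32,"translation": [0,0.003,0],"roll": 0},{"claw": 0.32,"translation": [0,0,0],"roll": 0},{"claw": 0.32,"translation": [0,0,0],"roll": 0},{"claw": 0.32,"translation": [0,0,0],"roll": 0},{"claw": 0.32,"translation": [0,0,0],"roll": 0}]}}

```text
clock: 23.27
eef_pos: [0.5904, 0.0288, 0.0911]
tcp_rot: [[0.996, -0.091, -0.0], [-0.091, -0.996, 0.0], [-0.0, -0.0, -1.0]]
force: [-0.3, -0.2, -0.1]
grip_width: 0.029
gripper_force: 0.0
```

```bash
python3 q.py
```

```text
{'t': 23.2667, 'pos': [0.5904, 0.0288, 0.0911], 'head': np.float64(-0.0914), 'F': [-0.3, -0.2, -0.1], 'w': 0.029, 'g': 0.0, 'roll_units': np.float64(0.001), 'units': [-0.004, -0.069, -0.009], 'rows': np.float64(0.2)}
jig [ 0.04049 -0.12675  0.09108] Fjig -0.3 -0.2 -0.1 tau [ 0.02 -0.    0.02]
```

{"name": "carry_out", "arguments": {"moves": [{"claw": 0.32,"translation": [0,0.003,0],"roll": 0},{"claw": 0.32,"translation": [0,0.003,0],"roll": 0},{"claw": 0.32,"translation": [0,0.003,0],"roll": 0},{"claw": 0.32,"translation": [0,0.003,0],"roll": 0},{"claw": 0.32,"translation": [0,0.003,0],"roll": 0},{"claw": 0.32,"translation": [0,0.002,0],"roll": 0},{"claw": 0.32,"translation": [0,0,0],"roll": 0},{"claw": 0.32,"translation": [0,0,0],"roll": 0},{"claw": 0.32,"translation": [0,0,0],"roll": 0},{"claw": 0.32,"translation": [0,0,0],"roll": 0}]}}

```text
clock: 24.1
eef_pos: [0.5903, 0.0267, 0.0911]
tcp_rot: [[0.996, -0.091, -0.0], [-0.091, -0.996, 0.0], [-0.0, -0.0, -1.0]]
force: [0.4, 2.6, -1.4]
grip_width: 0.0288
gripper_force: 1.2
```

```bash
python3 q.py
```

```text
{'t': 24.1, 'pos': [0.5903, 0.0267, 0.0911], 'head': np.float64(-0.0914), 'F': [0.4, 2.6, -1.4], 'w': 0.0288, 'g': 1.2, 'roll_units': np.float64(0.001), 'units': [-0.004, -0.086, -0.009], 'rows': np.float64(0.3)}
jig [ 0.0405  -0.12885  0.0911 ] Fjig 0.2 2.6 -1.4 tau [ 0.4  -0.05  0.03]
```

{"name": "carry_out", "arguments": {"moves": [{"claw": 0.32,"translation": [0,0.003,0],"roll": 0},{"claw": 0.32,"translation": [0,0.003,0],"roll": 0},{"claw": 0.32,"translation": [0,0.003,0],"roll": 0},{"claw": 0.32,"translation": [0,0.002,0],"roll": 0},{"claw": 0.32,"translation": [0,0,0],"roll": 0},{"claw": 0.32,"translation": [0,0,0],"roll": 0},{"claw": 0.32,"translation": [0,0,0],"roll": 0},{"claw": 0.32,"translation": [0,0,0],"roll": 0},{"claw": 0.32,"translation": [0,0,0],"roll": 0},{"claw": 0.32,"translation": [0,0,0],"roll": 0}]}}

```text
clock: 24.93
eef_pos: [0.5901, 0.0259, 0.091]
tcp_rot: [[0.996, -0.091, -0.0], [-0.091, -0.996, 0.001], [-0.0, -0.001, -1.0]]
force: [-0.4, 7.8, -2.3]
grip_width: 0.0288
gripper_force: 4.0
```

```bash
python3 q.py
```

```text
{'t': 24.9333, 'pos': [0.5901, 0.0259, 0.091], 'head': np.float64(-0.0913), 'F': [-0.4, 7.8, -2.3], 'w': 0.0288, 'g': 4.0, 'roll_units': np.float64(0.003), 'units': [-0.004, -0.092, -0.01], 'rows': np.float64(0.3)}
jig [ 0.04045 -0.1296   0.091  ] Fjig -1.1 7.7 -2.3 tau [ 1.35 -0.24 -0.02]
```

{"name": "carry_out", "arguments": {"moves": [{"claw": 0.32,"translation": [0,0.003,0],"roll": 0},{"claw": 0.32,"translation": [0,0.003,0],"roll": 0},{"claw": 0.32,"translation": [0,0,0],"roll": 0},{"claw": 0.32,"translation": [0,0,0],"roll": 0},{"claw": 0.32,"translation": [0,0,0],"roll": 0},{"claw": 0.32,"translation": [0,0,0],"roll": 0},{"claw": 0.32,"translation": [0,0,0],"roll": 0},{"claw": 0.32,"translation": [0,0,0],"roll": 0},{"claw": 0.32,"translation": [0,0,0],"roll": 0},{"claw": 0.32,"translation": [0,0,0],"roll": 0}]}}

```text
clock: 25.77
eef_pos: [0.5901, 0.0257, 0.091]
tcp_rot: [[0.996, -0.091, 0.0], [-0.091, -0.996, 0.002], [-0.0, -0.002, -1.0]]
force: [1.9, 13.1, -2.4]
grip_width: 0.0289
gripper_force: 6.0
```

```bash
python3 q.py
```

```text
{'t': 25.7667, 'pos': [0.5901, 0.0257, 0.091], 'head': np.float64(-0.0911), 'F': [1.9, 13.1, -2.4], 'w': 0.0289, 'g': 6.0, 'roll_units': np.float64(0.004), 'units': [-0.003, -0.095, -0.01], 'rows': np.float64(0.3)}
jig [ 0.04041 -0.12986  0.09097] Fjig 0.7 13.2 -2.4 tau [ 2.   -0.31 -0.06]
```

{"name": "carry_out", "arguments": {"moves": [{"claw": 0.32,"translation": [0,0.002,0],"roll": 0},{"claw": 0.32,"translation": [0,0,0],"roll": 0},{"claw": 0.32,"translation": [0,0,0],"roll": 0},{"claw": 0.32,"translation": [0,0,0],"roll": 0},{"claw": 0.32,"translation": [0,0,0],"roll": 0},{"claw": 0.32,"translation": [0,0,0],"roll": 0},{"claw": 0.32,"translation": [0,0,0],"roll": 0},{"claw": 0.32,"translation": [0,0,0],"roll": 0},{"claw": 0.32,"translation": [0,0,0],"roll": 0},{"claw": 0.32,"translation": [0,0,0],"roll": 0}]}}

```text
clock: 26.6
eef_pos: [0.5901, 0.0256, 0.091]
tcp_rot: [[0.996, -0.091, 0.0], [-0.091, -0.996, 0.002], [-0.0, -0.002, -1.0]]
force: [1.8, 13.4, -3.7]
grip_width: 0.0289
gripper_force: 6.7
```

```bash
python3 q.py
```

```text
{'t': 26.6, 'pos': [0.5901, 0.0256, 0.091], 'head': np.float64(-0.0911), 'F': [1.8, 13.4, -3.7], 'w': 0.0289, 'g': 6.7, 'roll_units': np.float64(0.005), 'units': [-0.003, -0.095, -0.01], 'rows': np.float64(0.3)}
jig [ 0.04039 -0.12994  0.09095] Fjig 0.6 13.6 -3.7 tau [ 2.2  -0.41 -0.04]
```

The pull held steady at about 13.5 N. I back off and leave.

{"name": "carry_out", "arguments": {"moves": [{"claw": 0.32,"translation": [0,-0.008,0],"roll": 0},{"claw": 0.32,"translation": [0,-0.02,0],"roll": 0},{"claw": 0.32,"translation": [0,-0.03,0],"roll": 0},{"claw": 0.32,"translation": [0,-0.02,0],"roll": 0},{"claw": 0.32,"translation": [0,0,0],"roll": 0},{"claw": 0.32,"translation": [0,0,-0.05],"roll": 0},{"claw": 0.32,"translation": [0,0,-0.1],"roll": 0},{"claw": 0.32,"translation": [0,0,-0.2],"roll": 0},{"claw": 0.32,"translation": [0,0,-0.3],"roll": 0},{"claw": 0.32,"translation": [0,0,-0.3],"roll": 0}]}}

```text
clock: 27.43
eef_pos: [0.5904, 0.0336, 0.2071]
tcp_rot: [[0.996, -0.091, -0.001], [-0.091, -0.996, 0.0], [-0.001, 0.0, -1.0]]
force: [1.2, 0.6, 0.6]
grip_width: 0.0289
gripper_force: 0.0
```

{"name": "carry_out", "arguments": {"moves": [{"claw": 0.32,"translation": [0,0.3,-0.1],"roll": 0},{"claw": 0.32,"translation": [0,0.3,0],"roll": 0},{"claw": 0.32,"translation": [0,0.3,0],"roll": 0},{"claw": 0.32,"translation": [0,0.3,0],"roll": 0},{"claw": 0.32,"translation": [0,0.3,0],"roll": 0},{"claw": 0.32,"translation": [0,0.2,0],"roll": 0},{"claw": 0.32,"translation": [0,0,0],"roll": 0},{"claw": 0.32,"translation": [0,0,0],"roll": 0},{"claw": 0.32,"translation": [0,0,0],"roll": 0},{"claw": 0.32,"translation": [0,0,0],"roll": 0}]}}

```text
clock: 28.27
eef_pos: [0.5724, -0.1685, 0.2176]
tcp_rot: [[0.996, -0.09, 0.0], [-0.09, -0.996, 0.0], [0.0, -0.0, -1.0]]
force: [0.4, 0.1, 0.6]
grip_width: 0.029
gripper_force: 0.0
```

```bash
python3 q.py;python3 - <<'E'
from h import *
b=camera('side');a=camera('top')
A=cv2.resize(a[140:230,190:280],(390,390),interpolation=2);B=cv2.resize(b[205:265,205:265],(390,390),interpolation=2)
cv2.imwrite('pics/b7.png',np.hstack([A,B]))
E
```

```text
{'t': 28.2667, 'pos': [0.5724, -0.1685, 0.2176], 'head': np.float64(-0.0906), 'F': [0.4, 0.1, 0.6], 'w': 0.029, 'g': 0.0, 'roll_units': np.float64(0.012), 'units': [-0.005, -1.72, 1.045], 'rows': np.float64(5.9)}
jig [ 0.04057 -0.32485  0.21764] Fjig 0.3 0.1 0.6 tau [-0.    0.04 -0.01]
```

View pics/b7.png

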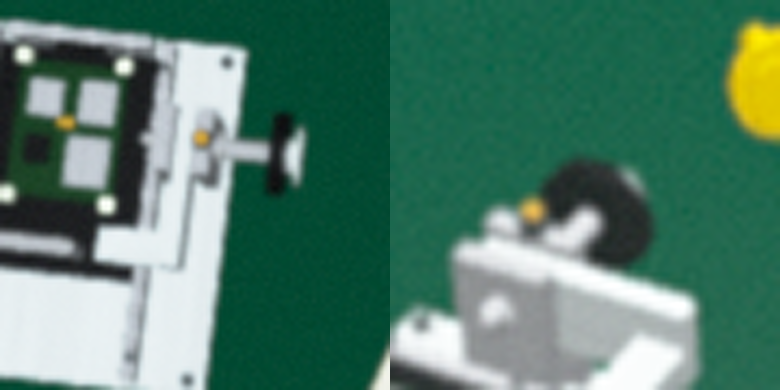

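The pin sits in the clevis with its disc at (282,153) and the button standing out at (300,150) in the left half. In the right half the nose shows at (495,312). The carrier is home, so I hand the job in.

```bash
python3 -c "
from rig import finish_job;print(finish_job())"
```

```text
the job is handed in; nothing more can be done
None
```

I handed the job in at about 28 s on the robot clock: the carrier is home on its stop, and the pin was pressed to about 15 N, released, and held a steady 13–14 N outward pull on its disc. Measured forces stayed under the limits, and the pictures show nothing dropped. I did not recheck the bystanders at the end, and `finish_job` returned no verdict.

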